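# Stack plate, soap and stamp in the stamping jig

### The job

Load the wooden stamping jig in build order: first the teal backing plate with its flower up, then the rose-coloured soap bar from the curing tray, then the walnut-handled stamp standing on the soap, each lying fully home between the guides, one squarely on the other, and let go. The soap is soft: set it down into the jig gently, do not drop it. Do not knock the stamp over, and leave the two cream bars, the jar, mug, pigment tin and white round stamp where they are.

Things in the scene. Friction and masses are not known exactly. Their poses are not given: they have to be found in the camera images.
- jig: Stamping jig, fixed: brown wooden base board 150 x 150 x 18 mm with two pale guide cheeks, C-shaped in plan, facing each other along its x. The well between them is 74 mm long (x), 60 mm wide (y); its +x and -x ends are solid walls, its +y and -y sides are open down to the board over the middle 47 mm of x, so fingers can stand there. Origin: centre of the board's underside, on the bench; z up.
- jig_seat (a point): Centre of the well's floor (top of the jig's base board, 18 mm above the bench); axes as the jig's. The guides rise straight for 48 mm from here, then flared steel lips (7 mm outward) lead parts in, tops 60 mm above this point. Plate, bar and stamp (all 68 x 54 mm) go in with their long side along the jig's x, with 3 mm play on each side.
- backing_plate: Flat teal acrylic plate 68 (its x) x 54 (its y) x 12 mm high, about 0.06 kg, with a white flower pattern on its upper face, lying flower up on the white board. Origin: centre of its underside; z up.
- rose_bar: Rose-pink soap bar 68 (its x) x 54 (its y) x 30 mm high, about 0.115 kg, flat on the curing tray in any of the three places of a row of bars. The gap between the long sides of neighbouring bars is only about 5 mm, too narrow for a finger; its 54 mm wide ends (+x and -x) are free. Origin: centre of its underside; z up.
- stamp: Soap stamp: walnut block with a brass face underneath, 68 (its x) x 54 (its y) x 20 mm high, with an upright flat-sided walnut handle on its centre: 34 mm along its x, 24 mm along its y, from 26 to 82 mm above its underside (rounded edges). About 0.15 kg, standing upright on the white board. Origin: centre of its underside; z up.
- tray: Slatted wooden curing tray, fixed, 140 (x) x 212 (y) x 16 mm high, no rim; the three bars lie on it with their length along its x, in a row along its y. Origin: centre of its underside, on the bench.
- board: White laminate board, fixed, 180 (x) x 250 (y) x 12 mm high, carrying the backing plate and the stamp. Origin: centre of its underside, on the bench.
- cream_bar1: Cream soap bar, same size as the rose one, on the tray; a bystander. Origin: centre of its underside.
- cream_bar2: Cream soap bar, same size, on the tray; a bystander. Origin: centre of its underside.
- round_stamp: White round stamp with a handle, 58 mm diameter, 83 mm high, standing on the bench; a bystander. Origin: centre of its underside.
- jar: Closed storage jar with a wooden cap, 72 mm diameter, 110 mm high; a bystander. Origin: centre of its underside.
- mug: Blue mug, 76 mm diameter, 85 mm high, handle reaching about 75 mm from its axis towards its +y; a bystander. Origin: centre of its underside.
- pigment_tin: Blue pigment tin with a steel lid, 36 mm diameter, 48 mm high, standing on the white board near the plate and the stamp, on the board's +x side; a bystander. Origin: centre of its underside.
Not all that is in view belongs to the job. Leave any purple or red look-alike of the stamp alone.

How it is judged:
On the way, in this order (a step that is already met when the one before it is completed fails the run):
1. the backing plate lies flat on the floor of the jig's well, squarely, and is let go (horizontal distance between backing_plate and jig_seat below 0.006 m and z of backing_plate in the frame of jig_seat between -0.0025 and 0.003 m and angle between the x axis of backing_plate and the x axis of jig, either way round below 0.15 rad and angle between backing_plate's own z axis and vertical below 0.06 rad and contact force between the fingers and backing_plate below 0.1 N), for 0.2 s.
2. the rose bar lies flat on the plate between the guides, and is let go (horizontal distance between each of backing_plate, rose_bar and jig_seat below 0.006 m and z of backing_plate in the frame of jig_seat between -0.0025 and 0.003 m and angle between the x axis of each of backing_plate, rose_bar and the x axis of jig, either way round below 0.15 rad and angle between each of backing_plate, rose_bar's own z axis and vertical below 0.06 rad and z of rose_bar in the frame of jig_seat between 0.0095 and 0.015 m and contact force between the fingers and rose_bar below 0.1 N), for 0.2 s.
3. the stamp stands upright on the bar, its foot between the guides, and is let go (horizontal distance between each of backing_plate, rose_bar and jig_seat below 0.006 m and z of backing_plate in the frame of jig_seat between -0.0025 and 0.003 m and angle between the x axis of each of backing_plate, rose_bar, stamp and the x axis of jig, either way round below 0.15 rad and angle between each of backing_plate, rose_bar, stamp's own z axis and vertical below 0.06 rad and z of rose_bar in the frame of jig_seat between 0.0095 and 0.015 m and horizontal distance between stamp and jig_seat below 0.008 m and z of stamp in the frame of jig_seat between 0.0395 and 0.045 m and contact force between the fingers and stamp below 0.1 N), for 0.2 s.
At the end, for the whole second after the job is handed in: In the jig, bottom up: plate on the floor, rose bar on it, stamp on the bar, each resting on the one below (height -2.5/+3 mm), plate and bar centred within 6 mm, stamp within 8 mm, square within 0.15 rad, level and right way up within 0.06 rad, at rest and released (horizontal distance between each of backing_plate, rose_bar and jig_seat below 0.006 m and z of backing_plate in the frame of jig_seat between -0.0025 and 0.003 m and angle between the x axis of each of backing_plate, rose_bar, stamp and the x axis of jig, either way round below 0.15 rad and angle between each of backing_plate, rose_bar, stamp's own z axis and vertical below 0.06 rad and z of rose_bar in the frame of jig_seat between 0.0095 and 0.015 m and horizontal distance between stamp and jig_seat below 0.008 m and z of stamp in the frame of jig_seat between 0.0395 and 0.045 m and linear speed of each of backing_plate, rose_bar, stamp below 0.02 m/s); the robot touches nothing.
It fails at once if a cream bar moved by more than 10 mm (distance of any of cream_bar1, cream_bar2 from where it was at the start of the episode above 0.01 m).
It fails at once if the jar, mug, pigment tin or round stamp moved by more than 25 mm (distance of any of round_stamp, jar, mug, pigment_tin from where it was at the start of the episode above 0.025 m).
It fails at once if the soap bar dropped into the jig (faster than 0.45 m/s between the guides) (horizontal distance between rose_bar and jig_seat below 0.03 m and z of rose_bar in the frame of jig_seat below 0.048 m and linear speed of rose_bar above 0.45 m/s).
It fails at once if the stamp knocked over (tilted by more than 0.8 rad) (angle between stamp's own z axis and vertical above 0.8 rad).
It also fails if it takes over 72 s, if anything falls off the work surface, if the arm or the gripper's body presses on something with over 40 N, if the wrist force passes 120 N, or if a joint passes its speed limit or range.

### The arm

A 7-joint arm with a two-finger parallel gripper is mounted at the origin on the work surface. World frame = base frame: x ahead of the robot, y to its left, z up, the work surface at z = 0. Lengths are in m, angles in rad, forces in N, time in s.
With the tool pointing down it reaches from about 0.425 to 0.875 m from the base axis. Payload 4.7 kg.
Tool frame: the origin (TCP) lies where the fingers leave the gripper's body, on its centre line; the fingertips stand 70 mm ahead of it and the grasp point (between the pads) lies 51 mm ahead of it; z points along the fingers, y is the line along which they close (so a half turn about z gives the same grasp; the last joint's range is limited). The gripper opens to 87 mm and grips with 3 to 60 N. Pads are 19 mm wide; open, the fingers measure 117 mm over their backs; the gripper's body (75 mm by 190 mm) begins 51 mm behind the grasp point.
Start: joints at [1.122, 0.321, -0.07, 1.45, 0.023, 1.371, -0.057], TCP at [0.29, -0.582, 0.292] pointing down, gripper open.
Joint ranges: [-2.86, 2.86], [-0.3, 2.09], [-1.38, 1.24], [0.06, 2.45], [-1.56, 4.7], [0.09, 2.05], [-2.69, 2.69]. Speed limits (rad/s): [2.57, 2.57, 3.14, 3.14, 3.14, 3.14, 3.14].

### API

Orientations are given as a rotation vector (axis times angle).
In Python, from bench import ctrl gives the robot as it stands.
- The arm moves only by the tool play_rows, never from a script. Its argument "increments" is a list that holds one entry, the list of rows, each a list of 7 numbers: the shift along the tool's x, y, z as a fraction of full scale, then the turn, a rotation vector about the tool's x, y, z as a fraction of full scale, then the gripper command: -1 is shut, 1 is fully open, values between are in proportion. A call has 1 to 8 rows; each row is the pose to reach, as a shift and turn from the pose commanded when the call began, along the tool's axes at that moment; what a row does not reach only later rows make up. Full scale, the value 1, is 0.1 m for a shift and 90 degrees for a turn. A row lasts 1/10 s, in which the tool goes at most 50 mm and 8.59 degrees, less where a joint would pass 70% of its speed; a pose out of reach is approached as far as the arm can. A call with a number of a shift or a turn outside -1 to 1 is refused whole. A call with a gripper value outside its range is refused whole. The fingers move at their own pace and stop on an object; "squeeze" is the grip in N (left out, the last holds). Time passes only in rows, so rows that repeat a pose let the fingers close. It gives the time, the measured TCP pose, the force, the opening and the grip force at its end, in the units of the state.
- ctrl.get_state(): the state, without advancing time (a new reading comes with each control period).
- ctrl.get_image(name): name is "scene" or "top" or "wrist"; returns the picture (420x560x3 uint8, red, green, blue); there is no depth.
- ctrl.get_calibration(name): a dict with "vertical_fov" (degrees; the focal length in pixels is half the picture's height over the tangent of half this angle, whatever the lens; pixels are square), "cx", "cy" (the principal point, pixels), "R" (3x3) and "t" (3): a world point X has camera coordinates R X + t; the wrist camera has in their place "T_tool_cam" (4x4, takes a point from camera to tool coordinates, whose origin is the TCP and whose axes are the flange's). Camera axes: x right, y down, z forward; pixel columns grow to the right and rows downward; lengths in m; the calibration is good to about 2 mm. The wrist camera is an equidistant fisheye: a pixel r from the principal point sees the ray r / f radians off the axis. A picture is of the moment at which its call begins: read the wrist's pose just before it. get_calibration takes no time and is no camera call.
- ctrl.close_job(): hands the job in; it is judged then, once.
The state is a dict: "time": time; "joint_positions": joint angles; "qd": joint speeds; "joint_torque": joint torques, N m; "position": TCP position; "tool_rot": TCP orientation; "ft_force": force on the tool from outside, world axes, zero at the start; "torque": the same for the moment, N m; "grip_width": opening from 0.0 (shut) to 1.0 (fully open); "grip_force": force on a finger pad.
Only numpy, scipy, OpenCV 4.12 (cv2) and the standard library are available. Lean on these libraries where they do the work, as an engineer would, in place of code of your own. Each camera call takes 0.05 s, during which the arm holds its last target. There are 200 camera calls.

## Working session

There is one attempt and no reset: what is moved stays moved. The work goes in short steps, Python scripts to look and compute and a tool call to move; the robot and the scene stay as the last step left them, time stands still between calls to the robot, and variables do not carry over. Pictures are saved under pics/ and viewed, at most 10 in all, crops included, and the job is handed in when it is done.

Besides the shell and the picture viewer there is one more tool, called as a command line: name --argument value ..., lists and objects as JSON in quotes. play_rows: Moves the arm, as the interface text tells. Shift numbers are shares of 0.1 m and turn numbers shares of 90 degrees, none past 1 either way. Its arguments: {"type":"object","properties":{"increments":{"type":"array"},"squeeze":{"type":"number"}},"required":["increments"]}

```bash
ls; mkdir -p pics; python3 - <<'E'
from bench import ctrl
import cv2,numpy as np
s=ctrl.get_state();print({k:np.round(v,3).tolist() for k,v in s.items()})
for n in("scene","top"):
    im=ctrl.get_image(n);cv2.imwrite(f"pics/{n}0.png",im[:,:,::-1])
    c=ctrl.get_calibration(n);print(n,{k:np.round(v,4).tolist() for k,v in c.items()})
print({k:np.round(v,4).tolist() for k,v in ctrl.get_calibration("wrist").items()})
E
```

```text
pics
{'time': 0.0, 'joint_positions': [1.122, 0.322, -0.07, 1.452, 0.023, 1.371, -0.057], 'qd': [-0.001, -0.0, 0.002, 0.002, 0.001, 0.0, -0.001], 'joint_torque': [0.0, -49.129, -0.403, -31.252, -0.064, 0.044, 0.0], 'position': [0.29, -0.581, 0.291], 'tool_rot': [-3.056, -0.72, 0.001], 'ft_force': [-0.65, -0.313, 0.407], 'torque': [0.003, 0.003, -0.029], 'grip_force': 0.0, 'grip_width': 0.999}
scene {'vertical_fov': 54.769, 'cx': 276.5755, 'cy': 212.0677, 'R': [[0.5739, 0.8187, -0.0167], [0.5692, -0.4135, -0.7106], [-0.5887, 0.3984, -0.7034]], 't': [-0.2915, -0.3125, 1.3795]}
top {'vertical_fov': 51.741, 'cx': 280.7018, 'cy': 206.7721, 'R': [[-0.0116, -0.9998, -0.0144], [-0.9941, 0.0131, -0.1076], [0.1078, 0.0131, -0.9941]], 't': [-0.0257, 0.5909, 1.1709]}
{'vertical_fov': 65.7065, 'cx': 274.0876, 'cy': 209.5998, 'T_tool_cam': [[-0.0021, -0.958, -0.2866, 0.0777], [1.0, -0.0018, -0.001, -0.0016], [0.0004, -0.2866, 0.958, -0.093], [0.0, 0.0, 0.0, 1.0]]}
```

View pics/top0.png

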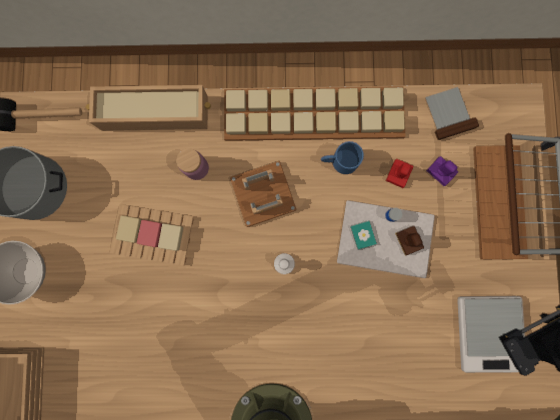

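View pics/scene0.png

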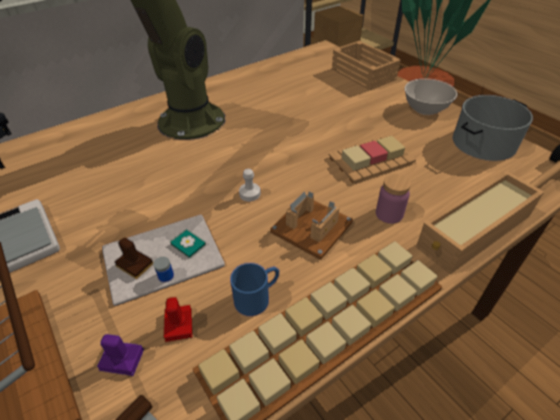

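Top view: plate at (363,235), stamp at (410,239), tin next to it at about (395,214), rose bar at (149,233) as the middle of the three, and the jig at (263,193). The scene view agrees. Next is a coarse measurement.

```bash
cat > h.py <<'E'
import cv2,numpy as np
from scipy.spatial.transform import Rotation as Ro
from bench import ctrl
def rays(name,px,st=None):
    px=np.atleast_2d(np.asarray(px,float));c=ctrl.get_calibration(name)
    f=210/np.tan(np.radians(c["vertical_fov"])/2);d=(px-[c["cx"],c["cy"]])/f
    if name!="wrist":
        R=np.array(c["R"]);return -R.T@np.array(c["t"]),np.c_[d,np.ones(len(d))]@R
    r=np.linalg.norm(d,axis=1)+1e-12
    v=np.c_[d*(np.sin(r)/r)[:,None],np.cos(r)]
    T=np.eye(4);T[:3,:3]=Ro.from_rotvec(st["tool_rot"]).as_matrix();T[:3,3]=st["position"]
    M=T@np.array(c["T_tool_cam"]);return M[:3,3],v@M[:3,:3].T
def plane(name,px,z,st=None):
    o,v=rays(name,px,st);return (o+v*((z-o[2])/v[:,2])[:,None])[:,:2]
def pix(name,X,st):
    c=ctrl.get_calibration(name);f=210/np.tan(np.radians(c["vertical_fov"])/2);X=np.atleast_2d(X)
    if name!="wrist": 
        p=X@np.array(c["R"]).T+c["t"];return p[:,:2]/p[:,2:]*f+[c["cx"],c["cy"]]
    T=np.eye(4);T[:3,:3]=Ro.from_rotvec(st["tool_rot"]).as_matrix();T[:3,3]=st["position"]
    M=T@np.array(c["T_tool_cam"]);p=(X-M[:3,3])@M[:3,:3]
    r=np.linalg.norm(p[:,:2],axis=1);a=np.arctan2(r,p[:,2]);return p[:,:2]/r[:,None]*a[:,None]*f+[c["cx"],c["cy"]]
def blobs(mask,amin=60):
    m=cv2.morphologyEx(mask.astype(np.uint8),cv2.MORPH_CLOSE,np.ones((5,5)))
    cs,_=cv2.findContours(m,cv2.RETR_EXTERNAL,cv2.CHAIN_APPROX_NONE)
    return sorted([c[:,0] for c in cs if cv2.contourArea(c)>amin],key=lambda c:-cv2.contourArea(c))
def rect(name,cnt,z,st=None):
    w=plane(name,cnt,z,st).astype(np.float32);(c,s,a)=cv2.minAreaRect(w*1000)
    if s[0]<s[1]: s=s[::-1];a+=90
    return np.round(np.array(c)/1000,4),np.round(s,1),round((a+90)%180-90,1) # centre, size mm, long-axis angle
def toolmove(st,tip_xyz,yaw):
    """shift/turn fractions from the current pose to grasp point tip_xyz, tool down, closing line (tool y) at world angle yaw deg"""
    R=Ro.from_rotvec(st["tool_rot"]);best=None
    for k in(0,180):
        a=np.radians(yaw+k);y=np.array([np.cos(a),np.sin(a),0]);z=np.array([0,0,-1.]);x=np.cross(y,z)
        G=Ro.from_matrix(np.c_[x,y,z]);d=(R.inv()*G).as_rotvec()
        if best is None or np.linalg.norm(d)<np.linalg.norm(best[1]): best=(G,d)
    p=np.array(tip_xyz)+[0,0,.051]
    return np.round(R.inv().apply(p-st["position"])/.1,3),np.round(best[1]/(np.pi/2),4)
E
python3 - <<'E'
from h import *
im=cv2.imread("pics/top0.png");hsv=cv2.cvtColor(im,cv2.COLOR_BGR2HSV);H,S,V=[hsv[...,i].astype(int) for i in range(3)]
b,g,r=[im[...,i].astype(int) for i in range(3)]
print(im[233,149],im[235,375],im[239,405],im[193,263],im[170,245],im[220,345],im[213,391])
def show(n,m,z,box):
    k=np.zeros(m.shape,bool);k[box[1]:box[3],box[0]:box[2]]=1
    for c in blobs(m&k)[:2]: print(n,c.mean(0).round(),rect("top",c,z))
show("plate",(H>70)&(H<100)&(S>110),.024,(340,200,390,270))
show("rose",((H>165)|(H<5))&(S>90)&(V>90),.046,(110,200,200,270))
show("stamp",(V<75),.032,(390,215,440,265))
show("white",(S<50)&(V>110),.012,(325,190,445,285))
print("jig",plane("top",[(231,181),(280,163),(296,208),(247,225)],.018))
print("jar,mug,round",plane("top",[(188,158)],.11),plane("top",[(348,156)],.085),plane("top",[(284,264)],.083),"red,purple",plane("top",[(400,173),(443,170)],.03))
print("tin",plane("top",[(391,213),(408,215)],.048))
E
```

```text
[ 92  95 171] [116 124 134] [24 37 64] [ 53  85 127] [ 71  99 129] [151 160 171] [127 133 134]
plate [363. 235.] (array([ 0.5103, -0.2606]), array([64.7, 52.6]), 16.4)
rose [149. 233.] (array([0.5217, 0.3293]), array([66. , 56.2]), -11.3)
stamp [409. 242.] (array([ 0.4943, -0.3865]), array([64.3, 56.6]), 20.9)
white [386. 239.] (array([ 0.5008, -0.3241]), array([248.2, 178.3]), 79.6)
jig [[ 0.66728241  0.10704692]
 [ 0.71708161 -0.03231056]
 [ 0.58799073 -0.07574689]
 [ 0.54194651  0.06208907]]
jar,mug,round [[0.71454872 0.20875705]] [[ 0.71929862 -0.21576926]] [[ 0.43405055 -0.04059358]] red,purple [[ 0.68121447 -0.36737182]
 [ 0.68799256 -0.48727672]]
tin [[ 0.56773952 -0.33360482]
 [ 0.56167637 -0.37949742]]
```

```bash
python3 - <<'E'
from h import *
s=ctrl.get_state();print(toolmove(s,(.50,-.32,.25),106.4))
E
```

```text
(array([ 3.046, -1.401, -0.095]), array([-1.100e-03,  1.000e-04,  1.124e-01]))
```

play_rows --increments '[[[0.5,-0.24,0,0,0,0,1],[1,-0.47,0,0,0,0,1],[1,-0.47,0,0,0,0,1]]]'

```text
time: 0.4
position: [0.3643, -0.4889, 0.292]
tool_rot: [-3.051, -0.734, -0.006]
ft_force: [0.6, 1.3, 0.1]
grip_width: 1.001
grip_force: 0.0
```

play_rows --increments '[[[0.5,-0.24,0,0,0,0,1],[1,-0.47,0,0,0,0,1],[1,-0.47,0,0,0,0,1]]]'

```text
time: 0.7
position: [0.4321, -0.4017, 0.2922]
tool_rot: [-3.051, -0.735, -0.005]
ft_force: [1.0, 0.3, 0.1]
grip_width: 1.005
grip_force: 0.0
```

play_rows --increments '[[[0.5,-0.24,0,0,0,0,1],[1,-0.46,-0.1,0,0,0.112,1],[1,-0.46,-0.1,0,0,0.112,1],[1,-0.46,-0.1,0,0,0.112,1],[1,-0.46,-0.1,0,0,0.112,1]]]'

```text
time: 1.2
position: [0.4952, -0.3237, 0.3018]
tool_rot: [3.109, 0.449, -0.002]
ft_force: [-0.4, -0.5, -0.1]
grip_width: 1.002
grip_force: 0.0
```

```bash
python3 - <<'E'
from h import *
s=ctrl.get_state();im=ctrl.get_image("wrist");cv2.imwrite("pics/w1.png",im[:,:,::-1]);np.save("w1.npy",s,allow_pickle=True)
print(s["time"],s["position"],s["tool_rot"],s["qd"].round(3))
for n,p in dict(plate=(.5103,-.2606,.024),stamp=(.494,-.3865,.032),tin=(.565,-.35,.06)).items(): print(n,pix("wrist",p,s).round())
E
```

```text
1.2 [ 0.49516739 -0.3236902   0.30178314] [ 3.10865132e+00  4.49267204e-01 -2.45210212e-03] [ 0.023  0.     0.026  0.005 -0.    -0.    -0.005]
plate [[227. 154.]]
stamp [[327. 199.]]
tin [[319. 132.]]
```

View pics/w1.png

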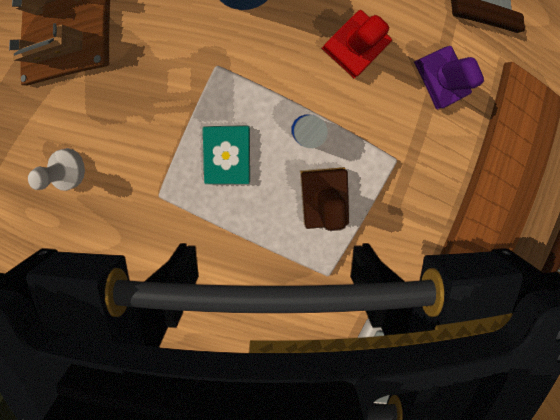

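The wrist view shows the plate at (227,155), flower up, the stamp at (325,199) with its handle leaning toward the bottom from perspective, and the tin at (310,130). The predicted pixels match. I'll measure the plate and stamp from here.

```bash
python3 - <<'E'
from h import *
s=np.load("w1.npy",allow_pickle=True).item();im=cv2.imread("pics/w1.png");hsv=cv2.cvtColor(im,cv2.COLOR_BGR2HSV);H,S,V=[hsv[...,i].astype(int) for i in range(3)]
def show(n,m,z,box):
    k=np.zeros(m.shape,bool);k[box[1]:box[3],box[0]:box[2]]=1
    c=blobs(m&k)[0];print(n,c.mean(0).round(),rect("wrist",c,z,s));return c
c=show("plate",(H>70)&(H<100)&(S>110),.024,(190,110,265,200));c=show("plate",(H>70)&(H<100)&(S>110),.018,(190,110,265,200))
c=show("stamp",(V<85)&(S>80),.032,(290,155,360,235))
q=cv2.boxPoints(cv2.minAreaRect(c.astype(np.float32)));print(q.round(),plane("wrist",q,.032,s).round(4))
c=show("tin",(H>100)&(H<130)&(S>100),.036,(280,105,330,155));print(plane("wrist",[(310,131)],.06,s))
t=cv2.imread("pics/top0.png")
cv2.imwrite("pics/c1.png",np.hstack([cv2.resize(im[155:245,285:365],None,fx=5,fy=5),cv2.resize(t[150:240,220:308],None,fx=4,fy=5)])) 
E
```

```text
plate [226. 155.] (array([ 0.5096, -0.2593]), array([66.9, 52.6]), 15.6)
plate [226. 155.] (array([ 0.5086, -0.2586]), array([68. , 53.4]), 15.6)
stamp [325. 198.] (array([ 0.4917, -0.3853]), array([74.2, 54.1]), 21.2)
[[300. 170.]
 [347. 168.]
 [350. 229.]
 [304. 232.]] [[ 0.5172 -0.3467]
 [ 0.5359 -0.3968]
 [ 0.467  -0.4264]
 [ 0.4482 -0.3731]]Traceback (most recent call last):
  File "<stdin>", line 9, in <module>
  File "<stdin>", line 5, in show
IndexError: list index out of range
```

```bash
python3 - <<'E'
from h import *
s=ctrl.get_state();print(s["position"],toolmove(s,(.5138,-.2581,.0335),105.8))
E
```

```text
[ 0.49461529 -0.32441751  0.30169094] (array([ 0.375, -0.583,  2.171]), array([0.0002, 0.0011, 0.006 ]))
```

play_rows --increments '[[[0.19,-0.29,0.3,0,0,0.003,1],[0.375,-0.58,0.6,0,0,0.006,1],[0.375,-0.58,1,0,0,0.006,1],[0.375,-0.58,1,0,0,0.006,1]]]'

```text
time: 1.65
position: [0.5114, -0.2561, 0.1966]
tool_rot: [-3.106, -0.433, 0.015]
ft_force: [-1.3, -0.6, -1.5]
grip_width: 1.002
grip_force: 0.0
```

play_rows --increments '[[[0,0,0.3,0,0,0,1],[0,0,0.6,0,0,0,1],[0,0,0.6,0,0,0,1],[0,0,0.6,0,0,0,1]]]'

```text
time: 2.05
position: [0.5153, -0.2584, 0.1436]
tool_rot: [3.111, 0.43, 0.0]
ft_force: [0.3, -0.5, 0.9]
grip_width: 1.003
grip_force: 0.0
```

```bash
python3 - <<'E'
from h import *
s=ctrl.get_state();print(s["position"],s["ft_force"],toolmove(s,(.5138,-.2581,.0335),105.8))
im=ctrl.get_image("wrist");cv2.imwrite("pics/w2.png",im[:,:,::-1])
hsv=cv2.cvtColor(im,cv2.COLOR_RGB2HSV);H,S,V=[hsv[...,i].astype(int) for i in range(3)]
for c in blobs((H>70)&(H<100)&(S>110))[:2]: print(c.mean(0),rect("wrist",c,.024,s))
E
```

```text
[ 0.51534631 -0.25841472  0.14359754] [ 0.33112403 -0.5211095   0.90786394] (array([-0.014, -0.008,  0.591]), array([ 0.0006,  0.    , -0.0007]))
[275.28660436 232.29906542] (array([ 0.5102, -0.2593]), array([68.3, 53.5]), 15.7)
[246.67254902 400.02647059] (array([ 0.3327, -0.2688]), array([187.9,  79.7]), -69.4)
```

View pics/w2.png

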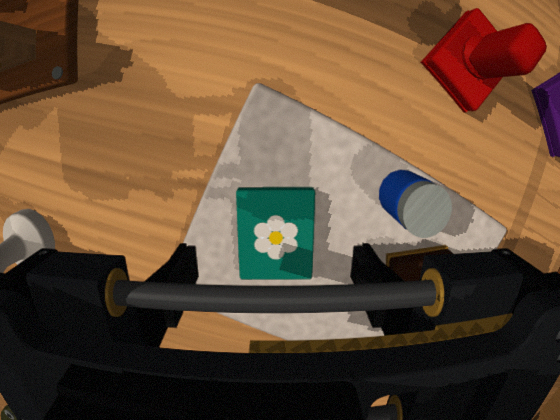

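The plate is centred between the fingers at (275,232) and its size comes out right (68.3 x 53.5). The body clears the tin. I'll go straight down and grip.

play_rows --increments '[[[0,0,0.25,0,0,0,1],[0,0,0.45,0,0,0,1],[0,0,0.55,0,0,0,1],[0,0,0.59,0,0,0,1],[0,0,0.59,0,0,0,0],[0,0,0.59,0,0,0,-0.2],[0,0,0.59,0,0,0,-1],[0,0,0.59,0,0,0,-1]]]' --squeeze 10

```text
time: 2.9
position: [0.5161, -0.2564, 0.084]
tool_rot: [3.111, 0.434, 0.002]
ft_force: [0.4, -0.6, 0.5]
grip_width: 0.718
grip_force: 0.0
```

play_rows --increments '[[[0,0,0,0,0,0,-1],[0,0,0,0,0,0,-1],[0,0,0,0,0,0,-1]]]'

```text
time: 3.2
position: [0.516, -0.2565, 0.0837]
tool_rot: [3.111, 0.434, 0.001]
ft_force: [-0.2, -0.2, 3.5]
grip_width: 0.62
grip_force: 10.0
```

play_rows --increments '[[[0,0,-0.2,0,0,0,-1],[0,0,-0.6,0,0,0,-1],[0,0,-1,0,0,0,-1],[0,0,-1,0,0,0,-1]]]'

```text
time: 3.6
position: [0.5188, -0.2573, 0.1892]
tool_rot: [3.105, 0.434, 0.013]
ft_force: [0.1, -0.6, 0.1]
grip_width: 0.616
grip_force: 10.0
```

```bash
python3 - <<'E'
from h import *
s=ctrl.get_state();print(s["position"],s["grip_width"],toolmove(s,(.60,.0,.22),108.5))
E
```

```text
[ 0.51881345 -0.25729655  0.18922459] 0.6163462801218823 (array([ 1.492, -2.246, -0.822]), array([ 0.0047, -0.0048, -0.0289]))
```

play_rows --increments '[[[0.15,-0.3,-0.3,0,0,0,-1],[0.4,-0.7,-0.6,0,0,0,-1],[0.6,-1,-0.8,0,0,0,-1]]]'

```text
time: 3.9
position: [0.5458, -0.1425, 0.2638]
tool_rot: [-3.112, -0.432, 0.0]
ft_force: [1.0, -0.0, -0.6]
grip_width: 0.617
grip_force: 10.0
```

play_rows --increments '[[[0.4,-0.4,0,0,0,0,-1],[0.7,-0.8,0,0,0,0,-1],[0.9,-1,0,0,0,0,-1]]]'

```text
time: 4.2
position: [0.6054, -0.0182, 0.2629]
tool_rot: [-3.109, -0.44, 0.0]
ft_force: [1.2, 1.0, -0.2]
grip_width: 0.618
grip_force: 10.0
```

play_rows --increments '[[[0,-0.2,0,0,0,-0.015,-1],[0,-0.24,0,0,0,-0.028,-1],[0,-0.24,0,0,0,-0.028,-1],[0,-0.24,0,0,0,-0.028,-1]]]'

```text
time: 4.6
position: [0.5982, -0.0023, 0.263]
tool_rot: [3.1, 0.497, -0.001]
ft_force: [-0.3, -1.2, -1.1]
grip_width: 0.62
grip_force: 10.0
```

```bash
python3 - <<'E'
from h import *
s=ctrl.get_state();im=ctrl.get_image("wrist");cv2.imwrite("pics/w3.png",im[:,:,::-1]);np.save("w3.npy",s,allow_pickle=True)
print(s["time"],s["position"],s["tool_rot"],s["grip_width"])
E
```

```text
4.6 [ 0.59822715 -0.00233885  0.26297804] [ 3.10032005e+00  4.97290941e-01 -1.16687278e-03] 0.61986808972958
```

View pics/w3.png

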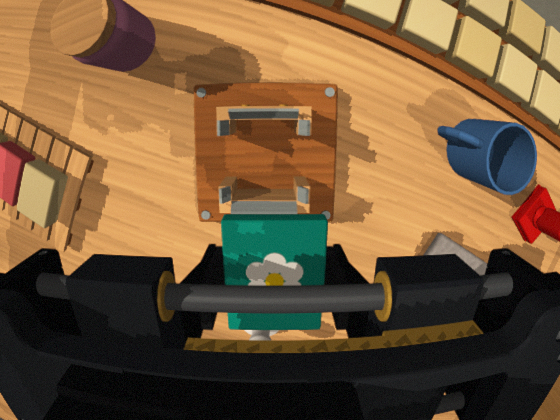

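The jig sits at (196..338, 84..220), square to the image, with grey screws at its corners, near (202,92), (330,92), (206,215) and (323,213). The plate is held, flower up, at (275,270). I'll locate the jig from the screws and the board edges.

```bash
python3 - <<'E'
from h import *
s=np.load("w3.npy",allow_pickle=True).item();im=cv2.imread("pics/w3.png");hsv=cv2.cvtColor(im,cv2.COLOR_BGR2HSV);S=hsv[...,1].astype(int)
P=[]
for x,y in [(202,92),(330,92),(206,215),(323,214)]:
    w=S[y-9:y+10,x-9:x+10];m=w<np.median(w)*.6;yy,xx=np.nonzero(m);p=(x-9+xx.mean(),y-9+yy.mean());P.append(p);print(np.round(p,1),m.sum())
W=plane("wrist",P,.019,s);print(W.round(4),np.linalg.norm(W[0]-W[1]),np.linalg.norm(W[0]-W[2]),W.mean(0))
for a,b in((2,0),(3,1)): print("x-ang",np.degrees(np.arctan2(*(W[b]-W[a])[::-1])))
for a,b in((1,0),(3,2)): print("y-ang",np.degrees(np.arctan2(*(W[b]-W[a])[::-1])))
# board outline corners, by eye
C=plane("wrist",[(196,84.5),(338,85),(195,220)],.018,s);print(C,np.linalg.norm(C[0]-C[1]),np.linalg.norm(C[0]-C[2]),(C[1]+C[2])/2)
# lips (grey at z .078): low-saturation blobs
m=np.zeros(S.shape,bool);m[100:215,212:316]=1
for c in blobs((S<75)&m,40): print("lip",c.min(0),c.max(0),rect("wrist",c,.078,s))
# held plate
H=hsv[...,0]
c=blobs((H>70)&(H<100)&(S>110))[0];print("plate",rect("wrist",c,.263-.051-.0335+.024,s))
import math
T=Ro.from_rotvec(s["tool_rot"]).as_matrix();print("tool y",np.degrees(np.arctan2(T[1,1],T[0,1])))
E
```

```text
[200.8  92.1] 73
[329.3  91.6] 79
[205.3 214.6] 63
[326.3 214.6] 54
[[ 0.6722  0.103 ]
 [ 0.713  -0.0229]
 [ 0.5463  0.062 ]
 [ 0.5877 -0.0646]] 0.13229630801258052 0.13237655855441235 [0.62979994 0.01937644]
x-ang 18.035653135772197
x-ang 18.392133584465626
y-ang 107.94371718440809
y-ang 108.08571429695809
[[ 0.6786307   0.11059965]
 [ 0.7229884  -0.02940818]
 [ 0.53605431  0.07180406]] 0.14686659768302934 0.14776036607924417 [0.62952136 0.02119794]
lip [219 186] [296 213] (array([0.5905, 0.0131]), array([71.7, 23.8]), -85.6)
lip [228 108] [298 118] (array([0.6703, 0.0326]), array([59.2,  8.3]), -70.9)
lip [298 120] [309 135] (array([ 0.669 , -0.0039]), array([12.9,  9.4]), 18.9)
lip [217 121] [228 135] (array([0.6476, 0.0616]), array([12.1,  9.6]), 16.9)
lip [297 186] [307 203] (array([ 0.613 , -0.0219]), array([15.7,  8.9]), 19.6)
plate (array([0.6058, 0.0035]), array([61.8, 40.4]), -71.9)
tool y -71.77472788011467
```

```bash
python3 - <<'E'
from h import *
s=np.load("w3.npy",allow_pickle=True).item()
T=Ro.from_rotvec(s["tool_rot"]).as_matrix()
e=plane("wrist",[(223,214.5),(327,214)],s["position"][2]-.0717+.012,s);print("front edge in tool xy",((np.c_[e,[0,0]]-s["position"]*[1,1,0])@T).round(4))
print(toolmove(ctrl.get_state(),(.6358,.0214,.0897-.051+.08),108.1),ctrl.get_state()["position"])
E
```

```text
front edge in tool xy [[ 0.0292 -0.0269 -0.0001]
 [ 0.0294  0.0247  0.    ]]
(array([ 0.431, -0.111,  0.933]), array([0.0009, 0.0005, 0.0011])) [ 0.59835435 -0.00248251  0.26308891]
```

play_rows --increments '[[[0.2,-0.05,0.1,0,0,0.001,-1],[0.42,-0.108,0.4,0,0,0.001,-1],[0.423,-0.108,0.8,0,0,0.001,-1],[0.423,-0.108,0.93,0,0,0.001,-1],[0.423,-0.108,0.93,0,0,0.001,-1],[0.423,-0.108,0.93,0,0,0.001,-1]]]'

```text
time: 5.25
position: [0.6359, 0.0227, 0.1716]
tool_rot: [3.101, 0.497, 0.002]
ft_force: [0.0, 0.4, -0.2]
grip_width: 0.621
grip_force: 10.0
```

```bash
python3 - <<'E'
from h import *
s=ctrl.get_state();print(s["position"],s["grip_width"]);print(toolmove(s,(.635,.0211,.0897-.051),108.1))
im=ctrl.get_image("wrist");cv2.imwrite("pics/w4.png",im[:,:,::-1])
E
```

```text
[0.63585994 0.02271377 0.17160676] 0.6208373264324099
(array([-0.014,  0.012,  0.819]), array([ 0.0006, -0.0008,  0.0014]))
```

View pics/w4.png

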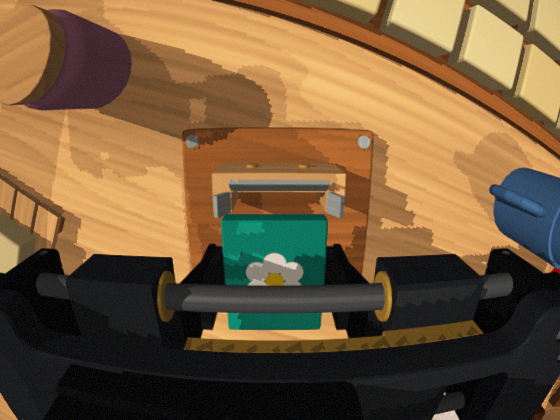

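The plate hovers over the well. The far guide's lip is at (279,188) and the far screws are at (192,142) and (363,142). I'll check the lateral alignment against those.

```bash
python3 - <<'E'
from h import *
s=ctrl.get_state();im=cv2.imread("pics/w4.png");S=cv2.cvtColor(im,cv2.COLOR_BGR2HSV)[...,1].astype(int)
P=[]
for x,y in [(192,142),(363,142)]:
    w=S[y-9:y+10,x-9:x+10];m=w<np.median(w)*.6;yy,xx=np.nonzero(m);P.append((x-9+xx.mean(),y-9+yy.mean()))
W=plane("wrist",P,.019,s);u=np.array([np.cos(np.radians(18.1)),np.sin(np.radians(18.1))])
print(np.round(P,1),W.round(4),np.linalg.norm(W[0]-W[1]),"centre",W.mean(0)-.0662*u,"ang",np.degrees(np.arctan2(*(W[0]-W[1])[::-1]))-90)
T=Ro.from_rotvec(s["tool_rot"]).as_matrix()
e=plane("wrist",[(222.5,215),(327,215)],s["position"][2]-.0597,s);print("edge",((np.c_[e,[0,0]]-s["position"]*[1,1,0])@T).round(4))
E
```

```text
[[191.3 141. ]
 [363.3 141.6]] [[ 0.6724  0.1036]
 [ 0.7135 -0.0228]] 0.13295158753903538 centre [0.6300381  0.01984361] ang 17.99560283402468
edge [[ 0.0292 -0.0272  0.    ]
 [ 0.029   0.0248  0.0001]]
```

play_rows --increments '[[[-0.016,0.02,0.05,0,0,0.001,-1],[-0.016,0.02,0.2,0,0,0.001,-1],[-0.016,0.02,0.35,0,0,0.001,-1],[-0.016,0.02,0.5,0,0,0.001,-1],[-0.016,0.02,0.65,0,0,0.001,-1],[-0.016,0.02,0.75,0,0,0.001,-1],[-0.016,0.02,0.8,0,0,0.001,-1],[-0.016,0.02,0.8,0,0,0.001,-1]]]'

```text
time: 6.1
position: [0.6342, 0.0217, 0.0897]
tool_rot: [-3.102, -0.498, 0.001]
ft_force: [-0.4, -0.3, -0.9]
grip_width: 0.621
grip_force: 10.0
```

play_rows --increments '[[[0,0,0.01,0,0,0,-1],[0,0,0.01,0,0,0,0.6],[0,0,0.01,0,0,0,0.6],[0,0,0.01,0,0,0,0.6],[0,0,0.01,0,0,0,0.6]]]'

```text
time: 6.6
position: [0.6345, 0.0215, 0.0894]
tool_rot: [3.102, 0.498, 0.001]
ft_force: [-0.6, -0.3, 0.6]
grip_width: 0.787
grip_force: 0.0
```

play_rows --increments '[[[0,0,-0.15,0,0,0,0.6],[0,0,-0.5,0,0,0,0.6],[0,0,-0.9,0,0,0,0.6],[0,0,-1,0,0,0,0.6],[0,0,-1,0,0,0,0.6]]]'

```text
time: 7.1
position: [0.6359, 0.0218, 0.1929]
tool_rot: [3.101, 0.498, 0.009]
ft_force: [-0.5, -0.8, -0.4]
grip_width: 0.8
grip_force: 0.0
```

play_rows --increments '[[[-0.3,0,-0.3,0,0,0,1],[-0.5,0,-0.8,0,0,0,1],[-0.5,0,-0.8,0,0,0,1],[-0.5,0,-0.8,0,0,0,1]]]'

```text
time: 7.5
position: [0.5868, 0.0055, 0.27]
tool_rot: [3.101, 0.497, 0.002]
ft_force: [0.1, 0.4, -0.0]
grip_width: 0.986
grip_force: 0.0
```

```bash
python3 - <<'E'
from h import *
s=ctrl.get_state();im=ctrl.get_image("wrist");cv2.imwrite("pics/w5.png",im[:,:,::-1]);np.save("w5.npy",s,allow_pickle=True)
hsv=cv2.cvtColor(im,cv2.COLOR_RGB2HSV);H,S,V=[hsv[...,i].astype(int) for i in range(3)]
print(s["time"],s["position"])
for c in blobs((H>70)&(H<100)&(S>110))[:2]: print(c.min(0),c.max(0),rect("wrist",c,.030,s))
print(toolmove(s,(.50,.26,.25),168.7),toolmove(s,(.50,.26,.25),-11.3))
E
```

```text
7.5 [0.58683056 0.0055401  0.27001199]
[248 117] [299 181] (array([0.6267, 0.0207]), array([66.7, 53.1]), 18.1)
[ 61 364] [224 419] (array([0.1875, 0.1181]), array([320.3, 124.5]), -68.5)
(array([-0.03 , -2.688, -0.313]), array([ 1.100e-03, -3.000e-04, -6.722e-01])) (array([-0.03 , -2.688, -0.313]), array([ 1.100e-03, -3.000e-04, -6.722e-01]))
```

View pics/w5.png

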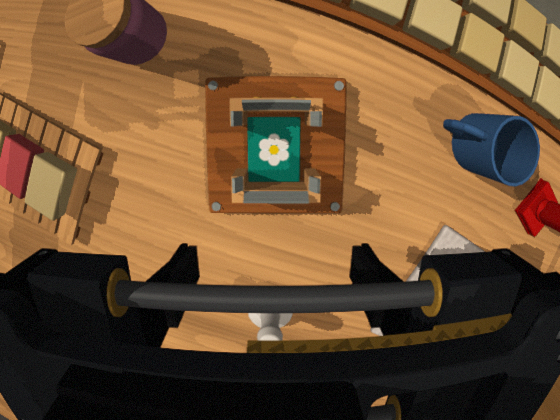

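The plate lies in the well, flower up, at (274,150), and has been let go. Next is the rose bar.

play_rows --increments '[[[0.02,-0.45,0,0,0,0,1],[0.05,-0.95,0,0,0,0,1]]]'

```text
time: 7.75
position: [0.5615, 0.0961, 0.2665]
tool_rot: [-3.103, -0.49, 0.006]
ft_force: [0.2, 0.3, 0.8]
grip_width: 1.0
grip_force: 0.0
```

play_rows --increments '[[[0.02,-0.5,0,0,0,0,1],[0.05,-0.95,0,0,0,0,1]]]'

```text
time: 7.95
position: [0.5352, 0.1916, 0.2668]
tool_rot: [-3.101, -0.5, 0.006]
ft_force: [1.4, 0.9, 0.4]
grip_width: 1.004
grip_force: 0.0
```

play_rows --increments '[[[0.02,-0.4,0,0,0,-0.09,1],[0.04,-0.7,0,0,0,-0.185,1],[0.04,-0.94,0,0,0,-0.28,1],[0.04,-0.94,0,0,0,-0.375,1],[0.04,-0.94,0,0,0,-0.47,1],[0.04,-0.94,0,0,0,-0.565,1],[0.04,-0.94,0,0,0,-0.66,1],[0.04,-0.94,0,0,0,-0.672,1]]]'

```text
time: 8.75
position: [0.5107, 0.2797, 0.2668]
tool_rot: [-2.426, -1.993, 0.006]
ft_force: [-0.3, 0.5, -0.6]
grip_width: 1.001
grip_force: 0.0
```

play_rows --increments '[[[0,0,0,0,0,0,1],[0,0,0,0,0,0,1]]]'

```text
time: 8.95
position: [0.5111, 0.2798, 0.2683]
tool_rot: [-2.431, -1.989, 0.002]
ft_force: [-0.2, 0.0, 0.3]
grip_width: 1.0
grip_force: 0.0
```

```bash
python3 - <<'E'
from h import *
s=ctrl.get_state();im=ctrl.get_image("wrist");cv2.imwrite("pics/w6.png",im[:,:,::-1]);np.save("w6.npy",s,allow_pickle=True)
hsv=cv2.cvtColor(im,cv2.COLOR_RGB2HSV);H,S,V=[hsv[...,i].astype(int) for i in range(3)]
print(s["time"],s["position"],s["joint_positions"].round(2))
for c in blobs(((H>165)|(H<4))&(S>90)&(V>90))[:2]:
    r=rect("wrist",c,.046,s);print(c.min(0),c.max(0),r,toolmove(s,(*r[0],.038),r[2]))
E
```

```text
8.95 [0.51113937 0.27982832 0.26830202] [ 0.12  0.28 -0.79  1.63  0.2   1.32 -0.9 ]
[239 113] [308 167] (array([0.5194, 0.3342]), array([66.8, 52.9]), -11.1) (array([ 0.55 , -0.024,  1.793]), array([-0.0009,  0.0004, -0.0035]))
[422 183] [492 244] (array([0.7116, 0.2339]), array([75.5, 71.6]), -62.4) (array([-0.052,  2.058,  1.79 ]), array([-0.0007,  0.0008,  0.5665]))
```

View pics/w6.png

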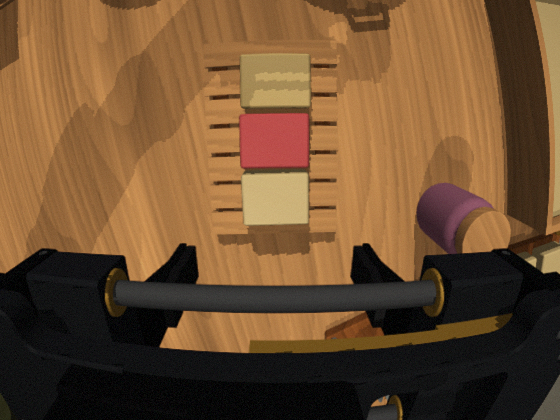

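The rose bar at (274,140) is the middle of three, and its size checks out at 66.8 x 52.9. I'll come closer and measure again.

play_rows --increments '[[[0.3,-0.01,0.4,0,0,-0.003,1],[0.55,-0.024,0.8,0,0,-0.003,1],[0.55,-0.024,1,0,0,-0.003,1],[0.55,-0.024,1,0,0,-0.003,1],[0.55,-0.024,1,0,0,-0.003,1]]]'

```text
time: 9.5
position: [0.52, 0.3341, 0.1695]
tool_rot: [2.425, 1.997, -0.0]
ft_force: [0.7, -0.2, 0.9]
grip_width: 1.004
grip_force: 0.0
```

```bash
python3 - <<'E'
from h import *
s=ctrl.get_state();im=ctrl.get_image("wrist");cv2.imwrite("pics/w7.png",im[:,:,::-1])
hsv=cv2.cvtColor(im,cv2.COLOR_RGB2HSV);H,S,V=[hsv[...,i].astype(int) for i in range(3)]
print(s["time"],s["position"])
for c in blobs(((H>165)|(H<4))&(S>90)&(V>90))[:2]:
    r=rect("wrist",c,.046,s);print(c.min(0),c.max(0),r,toolmove(s,(*r[0],.038),r[2]))
E
```

```text
9.5 [0.52002469 0.33414257 0.16952777]
[228 186] [324 263] (array([0.5199, 0.3369]), array([66.6, 58.1]), -10.7) (array([ 0.027, -0.007,  0.805]), array([ 0.    ,  0.0002, -0.0041]))
```

play_rows --increments '[[[0.01,-0.004,0.25,0,0,-0.003,1],[0.01,-0.004,0.5,0,0,-0.003,1],[0.01,-0.004,0.7,0,0,-0.003,1],[0.01,-0.004,0.785,0,0,-0.003,1],[0.01,-0.004,0.785,0,0,-0.003,1],[0.01,-0.004,0.785,0,0,-0.003,0.5],[0.01,-0.004,0.785,0,0,-0.003,-1],[0.01,-0.004,0.785,0,0,-0.003,-1]]]' --squeeze 12

```text
time: 10.35
position: [0.5202, 0.3357, 0.092]
tool_rot: [2.419, 2.003, 0.003]
ft_force: [1.4, -0.8, 0.4]
grip_width: 0.81
grip_force: 0.8
```

play_rows --increments '[[[0,0,0,0,0,0,-1],[0,0,0,0,0,0,-1]]]'

```text
time: 10.55
position: [0.5204, 0.3357, 0.0919]
tool_rot: [2.419, 2.003, 0.003]
ft_force: [0.9, -0.4, 5.9]
grip_width: 0.783
grip_force: 12.0
```

play_rows --increments '[[[0,0,-0.1,0,0,0,-1],[0,0,-0.3,0,0,0,-1],[0,0,-0.6,0,0,0,-1],[0,0,-0.8,0,0,0,-1],[0,0,-0.8,0,0,0,-1]]]'

```text
time: 11.05
position: [0.5205, 0.3367, 0.1739]
tool_rot: [2.419, 2.004, 0.008]
ft_force: [0.6, -0.0, -1.6]
grip_width: 0.78
grip_force: 12.0
```

```bash
python3 - <<'E'
from h import *
s=ctrl.get_state();print(s["position"],s["grip_width"],toolmove(s,(.47,.14,.09),18.1))
ims={n:ctrl.get_image(n) for n in("top",)}
im=ims["top"][:,:,::-1];cv2.imwrite("pics/t2.png",im)
hsv=cv2.cvtColor(im,cv2.COLOR_BGR2HSV);H,S,V=[hsv[...,i].astype(int) for i in range(3)]
E
```

```text
[0.52048688 0.33670987 0.17394622] 0.7800355299207195 (array([-2.028, -0.131,  0.322]), array([ 0.0029, -0.0015, -0.3203]))
```

play_rows --increments '[[[-0.3,-0.02,0,0,0,0,-1],[-0.65,-0.04,0,0,0,0,-1],[-1,-0.065,0,0,0,0,-1]]]'

```text
time: 11.4
position: [0.493, 0.2369, 0.1687]
tool_rot: [-2.418, -2.004, 0.005]
ft_force: [-0.7, -0.4, -1.4]
grip_width: 0.782
grip_force: 12.0
```

play_rows --increments '[[[-0.4,-0.02,0,0,0,-0.09,-1],[-0.8,-0.06,0,0,0,-0.18,-1],[-1,-0.065,0.2,0,0,-0.27,-1],[-1,-0.065,0.4,0,0,-0.318,-1],[-1,-0.065,0.4,0,0,-0.318,-1]]]'

```text
time: 11.9
position: [0.4666, 0.1392, 0.1273]
tool_rot: [-1.849, -2.534, 0.009]
ft_force: [-0.4, 0.4, -1.1]
grip_width: 0.781
grip_force: 12.0
```

```bash
python3 - <<'E'
from h import *
s=ctrl.get_state();print(s["position"],s["grip_width"],toolmove(s,(.47,.14,.0259),18.1))
E
```

```text
[0.46660932 0.13924458 0.12726909] 0.7805770800125458 (array([-0.004,  0.038,  0.503]), array([-0.0048, -0.0006, -0.0036]))
```

play_rows --increments '[[[0,0,0.2,0,0,-0.003,-1],[0,0,0.35,0,0,-0.003,-1],[0,0,0.45,0,0,-0.003,-1],[0,0,0.5,0,0,-0.003,-1],[0,0,0.51,0,0,-0.003,-1],[0,0,0.51,0,0,-0.003,-1]]]'

```text
time: 12.5
position: [0.4697, 0.1416, 0.08]
tool_rot: [1.843, 2.544, 0.0]
ft_force: [-0.5, 0.2, -1.6]
grip_width: 0.781
grip_force: 12.0
```

play_rows --increments '[[[0,0,0,0,0,0,0.8],[0,0,0,0,0,0,1],[0,0,0,0,0,0,1],[0,0,0,0,0,0,1]]]'

```text
time: 12.9
position: [0.4698, 0.1413, 0.08]
tool_rot: [1.843, 2.543, 0.0]
ft_force: [-0.1, -0.4, 0.9]
grip_width: 0.983
grip_force: 0.0
```

play_rows --increments '[[[0,0,-0.1,0,0,0,1],[0,0,-0.5,0,0,0,1],[0,0,-0.9,0,0,0,1],[0,0,-0.9,0,0,0,1]]]'

```text
time: 13.3
position: [0.4727, 0.1428, 0.1754]
tool_rot: [1.839, 2.538, 0.01]
ft_force: [1.1, 0.5, -0.3]
grip_width: 1.0
grip_force: 0.0
```

play_rows --increments '[[[0,0,0,0,0,0.09,1],[0,0,0,0,0,0.18,1],[0,0,0,0,0,0.27,1],[0,0,0,0,0,0.36,1],[0,0,0,0,0,0.45,1],[0,0,0,0,0,0.5,1]]]'

```text
time: 13.9
position: [0.4693, 0.1413, 0.1697]
tool_rot: [2.68, 1.639, -0.0]
ft_force: [-0.5, 0.2, 0.2]
grip_width: 1.004
grip_force: 0.0
```

play_rows --increments '[[[0,0,0,0,0,0.09,1],[0,0,0,0,0,0.18,1],[0,0,0,0,0,0.27,1],[0,0,0,0,0,0.36,1],[0,0,0,0,0,0.45,1],[0,0,0,0,0,0.5,1],[0,0,0,0,0,0.5,1],[0,0,0,0,0,0.5,1]]]'

```text
time: 14.7
position: [0.4694, 0.1414, 0.1697]
tool_rot: [3.102, 0.499, -0.0]
ft_force: [0.1, 0.9, 0.1]
grip_width: 1.003
grip_force: 0.0
```

```bash
python3 - <<'E'
from h import *
s=ctrl.get_state();im=ctrl.get_image("wrist");cv2.imwrite("pics/w8.png",im[:,:,::-1])
hsv=cv2.cvtColor(im,cv2.COLOR_RGB2HSV);H,S,V=[hsv[...,i].astype(int) for i in range(3)]
print(s["time"],s["position"],s["joint_positions"].round(2))
for c in blobs(((H>165)|(H<4))&(S>90)&(V>90))[:2]:
    for z in(.03,.015):
        r=rect("wrist",c,z,s);print(c.min(0),c.max(0),r,toolmove(s,(*r[0],.026),r[2]+90))
E
```

```text
14.7 [0.46935311 0.14135076 0.16967175] [ 0.32  0.13 -0.7   1.97  0.1   1.08 -1.68]
[242 171] [313 259] (array([0.4716, 0.141 ]), array([70.1, 52.7]), 18.1) (array([0.02 , 0.01 , 0.927]), array([0.0001, 0.0001, 0.0019]))
[242 171] [313 259] (array([0.467 , 0.1393]), array([74.6, 56.1]), 18.1) (array([-0.029,  0.012,  0.927]), array([0.0001, 0.0001, 0.0019]))
```

View pics/w8.png

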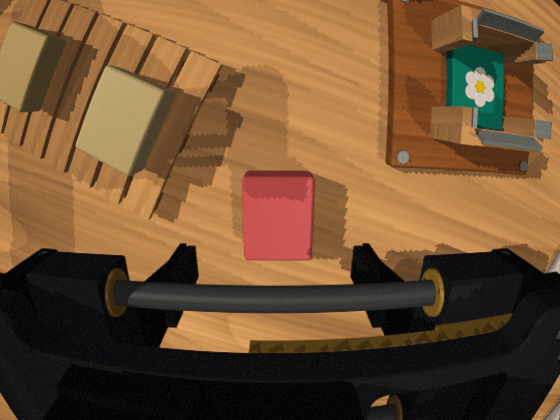

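The bar lies flat on the bench at (278,215), square to the fingers. The jig with the plate is at upper right, and both cream bars are undisturbed. I'll grip the bar across its width.

play_rows --increments '[[[0.01,0.01,0.3,0,0,0,1],[0.01,0.01,0.6,0,0,0,1],[0.01,0.01,0.85,0,0,0,1],[0.01,0.01,0.93,0,0,0,1],[0.01,0.01,0.93,0,0,0,0.6],[0.01,0.01,0.93,0,0,0,0.2],[0.01,0.01,0.93,0,0,0,-1],[0.01,0.01,0.93,0,0,0,-1]]]' --squeeze 12

```text
time: 15.55
position: [0.4716, 0.1408, 0.0779]
tool_rot: [3.102, 0.495, 0.004]
ft_force: [0.0, -0.2, -0.4]
grip_width: 0.721
grip_force: 0.0
```

play_rows --increments '[[[0,0,0,0,0,0,-1],[0,0,0,0,0,0,-1],[0,0,0,0,0,0,-1]]]'

```text
time: 15.85
position: [0.4714, 0.1405, 0.0775]
tool_rot: [3.102, 0.495, 0.002]
ft_force: [-0.4, -1.9, 6.1]
grip_width: 0.621
grip_force: 12.0
```

play_rows --increments '[[[0,0,-0.1,0,0,0,-1],[0,0,-0.5,0,0,0,-1],[0,0,-0.9,0,0,0,-1],[0,0,-1,0,0,0,-1],[0,0,-1,0,0,0,-1]]]'

```text
time: 16.35
position: [0.4717, 0.141, 0.1785]
tool_rot: [3.102, 0.495, 0.006]
ft_force: [0.4, 0.5, -0.9]
grip_width: 0.62
grip_force: 12.0
```

```bash
python3 - <<'E'
from h import *
s=ctrl.get_state();print(s["position"],s["grip_width"],toolmove(s,(.610,.0134,.170),108.1))
E
```

```text
[0.47172604 0.14096607 0.1785172 ] 0.620035045811874 (array([ 0.918,  1.643, -0.419]), array([ 0.0008, -0.0023,  0.0004]))
```

play_rows --increments '[[[0.1,0.3,-0.3,0,0,0,-1],[0.35,0.65,-0.42,0,0,0,-1],[0.5,0.95,-0.42,0,0,0,-1]]]'

```text
time: 16.65
position: [0.5496, 0.0646, 0.219]
tool_rot: [3.102, 0.495, 0.003]
ft_force: [0.3, 0.6, -1.9]
grip_width: 0.619
grip_force: 12.0
```

play_rows --increments '[[[0.25,0.4,0,0,0,0,-1],[0.42,0.69,0,0,0,0,-1],[0.42,0.69,0,0,0,0,-1],[0.42,0.69,0,0,0,0,-1],[0.42,0.69,0,0,0,0,-1]]]'

```text
time: 17.15
position: [0.6079, 0.0149, 0.2172]
tool_rot: [-3.101, -0.498, 0.005]
ft_force: [0.1, -0.1, -2.0]
grip_width: 0.617
grip_force: 12.0
```

```bash
cat >> h.py <<'E'
def screws(im,s,guess):
    S=cv2.cvtColor(im,cv2.COLOR_RGB2HSV)[...,1].astype(int);P=[]
    for x,y in guess.round().astype(int):
        w=S[y-9:y+10,x-9:x+10];m=w<np.median(w)*.6;yy,xx=np.nonzero(m);P.append((x-9+xx.mean(),y-9+yy.mean()))
    return np.array(P)
E
python3 - <<'E'
from h import *
s=ctrl.get_state();im=ctrl.get_image("wrist");cv2.imwrite("pics/w9.png",im[:,:,::-1])
hsv=cv2.cvtColor(im,cv2.COLOR_RGB2HSV);H,S,V=[hsv[...,i].astype(int) for i in range(3)]
print(s["position"])
P=screws(im,s,pix("wrist",[(.6723,.1033,.019),(.7132,-.0228,.019)],s));print(P)
W=plane("wrist",P,.019,s);u=np.array([np.cos(np.radians(18.1)),np.sin(np.radians(18.1))]);print(W,"d",np.linalg.norm(W[0]-W[1]),"centre",W.mean(0)-.0662*u)
T=Ro.from_rotvec(s["tool_rot"]).as_matrix()
c=blobs(((H>165)|(H<4))&(S>90)&(V>90))[0]; zt=s["position"][2]-.0775+.03
w=(np.c_[plane("wrist",c,zt,s),np.zeros(len(c))]-s["position"]*[1,1,0])@T
f=w[w[:,0]<1];print("bar px",c.min(0),c.max(0),"tool x max",w[:,0].max(),"y",w[:,1].min(),w[:,1].max())
print([ (a,w[(c[:,1]==a)][:,[0,1]].round(4)[[0,-1]].tolist()) for a in (c[:,1].min()+2,c[:,1].min()+12,c[:,1].min()+25)])
print(toolmove(s,(.630,.0197,.0565+.04),108.1))
E
```

```text
[0.60792807 0.01487812 0.21715027]
[[205.05050505 103.81818182]
 [353.03921569 104.79411765]]
[[ 0.67207975  0.10293372]
 [ 0.71285347 -0.02299255]] d 0.1323628374886672 centre [0.62954247 0.01940381]
bar px [217 203] [331 284] tool x max 0.03840894007194427 y -0.02841488439183464 0.024574912188424117
[(np.int32(205), [[0.0375, -0.023], [0.0375, 0.0195]]), (np.int32(215), [[0.0328, -0.026], [0.0327, 0.0225]]), (np.int32(228), [[0.0264, -0.0277], [0.0264, 0.0242]])]
(array([0.227, 0.025, 0.696]), array([-0.0011,  0.0017,  0.0017]))
```

View pics/w9.png

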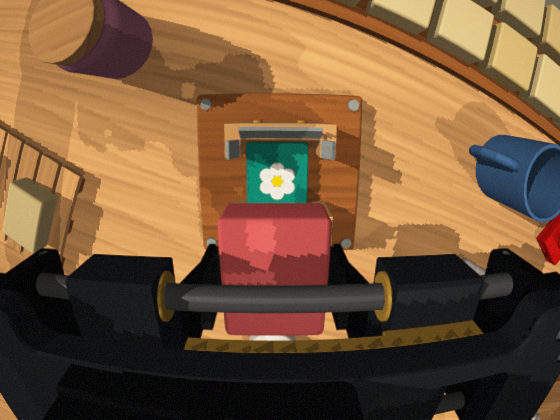

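The bar is held level at (275,265) and the well with the plate at (277,180) is clear ahead. I'll move over the well to just above the lips, then check.

play_rows --increments '[[[0.12,0.02,0.1,0,0,0.001,-1],[0.233,0.039,0.3,0,0,0.001,-1],[0.233,0.039,0.5,0,0,0.001,-1],[0.233,0.039,0.5,0,0,0.001,-1],[0.233,0.039,0.5,0,0,0.001,-1],[0.233,0.039,0.5,0,0,0.001,-1]]]'

```text
time: 17.8
position: [0.6329, 0.0176, 0.1702]
tool_rot: [3.102, 0.494, 0.003]
ft_force: [-0.6, -0.1, -0.4]
grip_width: 0.618
grip_force: 12.0
```

```bash
python3 - <<'E'
from h import *
s=ctrl.get_state();im=ctrl.get_image("wrist");cv2.imwrite("pics/w10.png",im[:,:,::-1])
print(s["position"],s["ft_force"],s["tool_rot"])
P=screws(im,s,pix("wrist",[(.6723,.1033,.019),(.7132,-.0228,.019)],s));print(P)
W=plane("wrist",P,.019,s);u=np.array([np.cos(np.radians(18.1)),np.sin(np.radians(18.1))]);print("d",np.linalg.norm(W[0]-W[1]),"centre",W.mean(0)-.0662*u)
print(toolmove(s,(.631,.0185,.0565),108.1))
E
```

```text
[0.63294105 0.01757486 0.17018603] [-0.57112796 -0.07636992 -0.42931029] [3.10192679e+00 4.94069376e-01 2.96714872e-03]
[[185.71851852 135.93333333]
 [359.07801418 135.81560284]]
d 0.132403793400331 centre [0.62940148 0.01936161]
(array([-0.017, -0.015,  0.627]), array([ 0.0005, -0.0011, -0.    ]))
```

play_rows --increments '[[[-0.02,-0.015,0.05,0,0,0,-1],[-0.02,-0.015,0.15,0,0,0,-1],[-0.02,-0.015,0.25,0,0,0,-1],[-0.02,-0.015,0.35,0,0,0,-1],[-0.02,-0.015,0.43,0,0,0,-1],[-0.02,-0.015,0.5,0,0,0,-1],[-0.02,-0.015,0.55,0,0,0,-1],[-0.02,-0.015,0.58,0,0,0,-1]]]'

```text
time: 18.65
position: [0.6301, 0.0178, 0.1101]
tool_rot: [-3.103, -0.493, 0.001]
ft_force: [0.3, -0.3, -0.9]
grip_width: 0.619
grip_force: 12.0
```

play_rows --increments '[[[0,0,0.02,0,0,0,-1],[0,0,0.035,0,0,0,-1],[0,0,0.035,0,0,0,-1]]]'

```text
time: 18.95
position: [0.6304, 0.0178, 0.1076]
tool_rot: [3.102, 0.493, 0.001]
ft_force: [-0.3, -0.9, 1.0]
grip_width: 0.617
grip_force: 12.0
```

play_rows --increments '[[[0,0,0,0,0,0,0.4],[0,0,0,0,0,0,0.6],[0,0,0,0,0,0,0.6],[0,0,0,0,0,0,0.6]]]'

```text
time: 19.35
position: [0.6304, 0.0178, 0.1073]
tool_rot: [3.103, 0.493, 0.0]
ft_force: [-0.4, -0.5, -0.1]
grip_width: 0.788
grip_force: 0.0
```

play_rows --increments '[[[0,0,-0.1,0,0,0,0.6],[0,0,-0.4,0,0,0,0.6],[0,0,-0.8,0,0,0,0.6],[0,0,-1,0,0,0,0.6],[0,0,-1,0,0,0,0.6]]]'

```text
time: 19.85
position: [0.6325, 0.0184, 0.2123]
tool_rot: [3.101, 0.493, 0.012]
ft_force: [-0.0, -0.4, 0.5]
grip_width: 0.8
grip_force: 0.0
```

play_rows --increments '[[[-0.3,0,-0.3,0,0,0,1],[-0.5,0,-0.6,0,0,0,1],[-0.5,0,-0.6,0,0,0,1],[-0.5,0,-0.6,0,0,0,1]]]'

```text
time: 20.25
position: [0.5827, 0.0021, 0.2676]
tool_rot: [3.102, 0.492, 0.002]
ft_force: [-1.2, -0.5, -0.6]
grip_width: 0.987
grip_force: 0.0
```

```bash
python3 - <<'E'
from h import *
s=ctrl.get_state();im=ctrl.get_image("wrist");cv2.imwrite("pics/w11.png",im[:,:,::-1])
hsv=cv2.cvtColor(im,cv2.COLOR_RGB2HSV);H,S,V=[hsv[...,i].astype(int) for i in range(3)]
print(s["time"],s["position"])
for c in blobs(((H>165)|(H<4))&(S>90)&(V>90))[:3]: print(c.min(0),c.max(0),rect("wrist",c,.06,s))
print("expected corner px",pix("wrist",[(.6298+a*.951-b*.309,.0195+a*.309+b*.951,.06) for a,b in((.034,.027),(.034,-.027),(-.034,-.027),(-.034,.027))],s).round(0).tolist())
print(toolmove(s,(.475,-.39,.25),111))
E
```

```text
20.25 [0.58270966 0.00210697 0.26755695]
[245 111] [302 182] (array([0.6279, 0.0188]), array([66.5, 53.1]), 18.0)
[516 175] [559 232] (array([ 0.6751, -0.3255]), array([86.5, 67.5]), 65.0)
expected corner px [[244.0, 108.0], [303.0, 108.0], [302.0, 181.0], [245.0, 181.0]]
(array([-2.237,  3.396, -0.333]), array([ 0.0007, -0.0005, -0.033 ]))
```

The bar lies at (0.628, 0.019), yaw 18.0°, with its size right at the expected height, so it is home. Next is the stamp.

play_rows --increments '[[[-0.2,0.35,-0.15,0,0,0,1],[-0.45,0.7,-0.3,0,0,0,1],[-0.66,1,-0.33,0,0,0,1]]]'

```text
time: 20.6
position: [0.551, -0.1149, 0.3001]
tool_rot: [3.103, 0.493, -0.0]
ft_force: [0.8, 0.3, 0.0]
grip_width: 0.996
grip_force: 0.0
```

play_rows --increments '[[[-0.3,0.45,0,0,0,0,1],[-0.6,0.9,0,0,0,0,1],[-0.66,1,0,0,0,0,1]]]'

```text
time: 20.9
position: [0.5167, -0.2348, 0.2981]
tool_rot: [3.104, 0.482, -0.006]
ft_force: [-0.2, 0.1, -0.1]
grip_width: 0.998
grip_force: 0.0
```

play_rows --increments '[[[-0.3,0.45,0,0,0,0,1],[-0.6,0.9,0,0,0,0,1],[-0.66,1,0,0,0,0,1]]]'

```text
time: 21.2
position: [0.4844, -0.3501, 0.2977]
tool_rot: [-3.104, -0.482, 0.007]
ft_force: [0.6, 0.4, -0.4]
grip_width: 1.006
grip_force: 0.0
```

play_rows --increments '[[[-0.2,0.3,0,0,0,-0.033,1],[-0.26,0.4,0,0,0,-0.033,1],[-0.26,0.4,0,0,0,-0.033,1],[-0.26,0.4,0,0,0,-0.033,1]]]'

```text
time: 21.6
position: [0.4761, -0.3884, 0.2993]
tool_rot: [-3.086, -0.575, -0.0]
ft_force: [-0.2, 0.9, 0.6]
grip_width: 0.997
grip_force: 0.0
```

```bash
python3 - <<'E'
from h import *
s=ctrl.get_state();im=ctrl.get_image("wrist");cv2.imwrite("pics/w12.png",im[:,:,::-1]);np.save("w12.npy",s,allow_pickle=True)
hsv=cv2.cvtColor(im,cv2.COLOR_RGB2HSV);H,S,V=[hsv[...,i].astype(int) for i in range(3)]
print(s["time"],s["position"],s["tool_rot"])
g=pix("wrist",(.495,-.384,.032),s)[0];print("stamp px",g)
k=np.zeros(V.shape,bool);x,y=g.astype(int);k[max(0,y-55):y+60,x-55:x+55]=1
for c in blobs((V<90)&(S>80)&k)[:2]:
    print(c.min(0),c.max(0),rect("wrist",c,.032,s)); w=plane("wrist",c,.032,s)
    print(cv2.minAreaRect(c.astype(np.float32)))
    T=Ro.from_rotvec(s["tool_rot"]).as_matrix();t=(np.c_[w,np.zeros(len(w))]-s["position"]*[1,1,0])@T
    for r in range(c[:,1].min(),c[:,1].max()+1,5):
        q=c[c[:,1]==r];i=t[c[:,1]==r];print(r,q[:,0].min(),q[:,0].max(),(i[:,:2].min(0)*1000).round(1),(i[:,:2].max(0)*1000).round(1))
E
```

```text
21.6 [ 0.47614686 -0.38837935  0.29932625] [-3.08608028e+00 -5.74631919e-01 -3.39371004e-05]
stamp px [278.6855727  167.37783899]
[256 139] [303 198] (array([ 0.4937, -0.3855]), array([67.5, 53. ]), 21.1)
((279.5, 168.5), (59.0, 47.0), 90.0)
139 259 300 [ 51.1 -19. ] [51.2 26.2]
144 256 303 [ 45.6 -22.4] [45.6 29.6]
149 256 303 [ 40.  -22.5] [40.  29.7]
154 256 303 [ 34.4 -22.5] [34.4 29.8]
159 256 303 [ 28.8 -22.6] [28.8 29.8]
164 256 303 [ 23.1 -22.7] [23.1 29.9]
169 256 303 [ 17.4 -22.7] [17.4 30. ]
174 256 303 [ 11.7 -22.8] [11.7 30.1]
179 257 302 [  5.9 -21.8] [ 5.9 29.1]
184 257 302 [  0.1 -21.9] [ 0.2 29.2]
189 257 302 [ -5.7 -21.9] [-5.7 29.3]
194 257 302 [-11.6 -22. ] [-11.5  29.4]
```

```bash
python3 - <<'E'
from h import *
s=ctrl.get_state();print(s["position"],toolmove(s,(.4937+.0005,-.3855-.0012,.060),111.1))
E
```

```text
[ 0.47647922 -0.3878845   0.29977852] (array([0.168, 0.056, 1.888]), array([-0.0011, -0.0004,  0.0008]))
```

play_rows --increments '[[[0.08,0.03,0.3,0,0,0,1],[0.168,0.056,0.7,0,0,0,1],[0.168,0.056,1,0,0,0,1],[0.168,0.056,1,0,0,0,1],[0.168,0.056,1,0,0,0,1]]]'

```text
time: 22.15
position: [0.4937, -0.3881, 0.2009]
tool_rot: [-3.088, -0.576, -0.0]
ft_force: [-0.1, 0.0, 0.9]
grip_width: 1.002
grip_force: 0.0
```

```bash
python3 - <<'E'
from h import *
s=ctrl.get_state();im=ctrl.get_image("wrist");cv2.imwrite("pics/w13.png",im[:,:,::-1])
hsv=cv2.cvtColor(im,cv2.COLOR_RGB2HSV);H,S,V=[hsv[...,i].astype(int) for i in range(3)]
T=Ro.from_rotvec(s["tool_rot"]).as_matrix();print(s["position"],toolmove(s,(.4942,-.3867,.060),111.1))
k=np.zeros(V.shape,bool);k[140:290,215:345]=1
c=blobs((V<90)&(S>80)&k)[0];w=plane("wrist",c,.032,s);t=(np.c_[w,np.zeros(len(w))]-s["position"]*[1,1,0])@T
print(c.min(0),c.max(0))
for r in range(c[:,1].min(),c[:,1].max()+1,8):
    q=c[c[:,1]==r];i=t[c[:,1]==r];print(r,q[:,0].min(),q[:,0].max(),(i[:,:2].min(0)*1000).round(1),(i[:,:2].max(0)*1000).round(1))
E
```

```text
[ 0.4936941  -0.38812597  0.20086406] (array([ 0.01 , -0.011,  0.899]), array([-0.0002, -0.0002,  0.0004]))
[241 166] [305 254]
166 269 301 [36.2 -5.9] [36.2 20.1]
174 241 305 [ 29.6 -28.9] [29.7 23.5]
182 241 305 [ 22.9 -29.1] [23.  23.7]
190 242 305 [ 16.1 -28.4] [16.2 23.8]
198 242 304 [  9.3 -28.6] [ 9.4 23.1]
206 242 304 [  2.3 -28.8] [ 2.4 23.3]
214 243 304 [ -4.7 -28.2] [-4.6 23.4]
222 243 304 [-11.9 -28.4] [-11.8  23.6]
230 244 304 [-19.1 -27.8] [-19.   23.8]
238 244 304 [-26.5 -28. ] [-26.5  24. ]
246 257 290 [-34.  -16.9] [-34.  12.]
254 265 281 [-41.7 -10. ] [-41.6   4.2]
```

play_rows --increments '[[[0.01,-0.011,0.25,0,0,0,1],[0.01,-0.011,0.5,0,0,0,0.6],[0.01,-0.011,0.75,0,0,0,0.2],[0.01,-0.011,0.86,0,0,0,0],[0.01,-0.011,0.9,0,0,0,-0.1],[0.01,-0.011,0.9,0,0,0,-0.2],[0.01,-0.011,0.9,0,0,0,-0.3],[0.01,-0.011,0.9,0,0,0,-0.35]]]' --squeeze 15

```text
time: 23.0
position: [0.4941, -0.3887, 0.1118]
tool_rot: [3.087, 0.573, 0.002]
ft_force: [0.4, 0.3, 0.1]
grip_width: 0.448
grip_force: 0.0
```

play_rows --increments '[[[0,0,0,0,0,0,-0.4],[0,0,0,0,0,0,-0.45],[0,0,0,0,0,0,-0.6],[0,0,0,0,0,0,-1],[0,0,0,0,0,0,-1],[0,0,0,0,0,0,-1]]]'

```text
time: 23.6
position: [0.4935, -0.3881, 0.1106]
tool_rot: [3.089, 0.573, 0.0]
ft_force: [-1.2, 1.3, 3.2]
grip_width: 0.275
grip_force: 14.9
```

play_rows --increments '[[[0,0,-0.1,0,0,0,-1],[0,0,-0.35,0,0,0,-1],[0,0,-0.7,0,0,0,-1],[0,0,-1,0,0,0,-1]]]'

```text
time: 24.0
position: [0.4933, -0.3882, 0.2116]
tool_rot: [3.089, 0.573, -0.0]
ft_force: [0.5, -0.7, -0.8]
grip_width: 0.277
grip_force: 14.9
```

play_rows --increments '[[[0,0,-0.25,0,0,0,-1],[0,0,-0.4,0,0,0,-1],[0,0,-0.4,0,0,0,-1],[0,0,-0.4,0,0,0,-1]]]'

```text
time: 24.4
position: [0.4929, -0.388, 0.2492]
tool_rot: [-3.088, -0.573, 0.002]
ft_force: [0.3, -0.5, -1.5]
grip_width: 0.274
grip_force: 14.9
```

```bash
python3 - <<'E'
from h import *
s=ctrl.get_state();im=ctrl.get_image("wrist");cv2.imwrite("pics/w14.png",im[:,:,::-1])
hsv=cv2.cvtColor(im,cv2.COLOR_RGB2HSV);H,S,V=[hsv[...,i].astype(int) for i in range(3)]
T=Ro.from_rotvec(s["tool_rot"]).as_matrix();print(s["position"],s["grip_width"],toolmove(s,(.61,.013,.2),108.1))
k=np.zeros(V.shape,bool);k[140:290,205:345]=1
c=blobs((V<90)&(S>80)&k)[0];w=plane("wrist",c,s["position"][2]-.0786,s);t=(np.c_[w,np.zeros(len(w))]-s["position"]*[1,1,0])@T
print(c.min(0),c.max(0))
for r in range(c[:,1].min(),c[:,1].max()+1,8):
    q=c[c[:,1]==r];i=t[c[:,1]==r];print(r,q[:,0].min(),q[:,0].max(),(i[:,:2].min(0)*1000).round(1),(i[:,:2].max(0)*1000).round(1))
E
```

```text
[ 0.49294707 -0.38796514  0.24920819] 0.2738231672386468 (array([ 2.531, -3.323, -0.017]), array([-0.0007,  0.0006,  0.0325]))
[205 191] [344 289]
191 233 316 [ 36.6 -24.2] [36.7 21.1]
199 226 320 [ 32.2 -28.2] [32.2 23.4]
207 226 321 [ 27.6 -28.4] [27.7 24.2]
215 227 321 [ 22.9 -28. ] [23.  24.4]
223 227 320 [ 18.2 -28.3] [18.3 24. ]
231 228 320 [ 13.4 -27.9] [13.5 24.2]
239 228 320 [  8.5 -28.2] [ 8.6 24.4]
247 229 319 [  3.6 -27.8] [ 3.6 24.1]
255 230 319 [ -1.5 -27.5] [-1.5 24.3]
263 205 341 [ -7.  -42.9] [-6.7 37.9]
271 205 340 [-12.4 -43.4] [-12.2  37.7]
279 205 343 [-18.  -43.9] [-17.7  40. ]
287 210 340 [-23.6 -41.3] [-23.3  38.6]
```

play_rows --increments '[[[0.2,-0.26,0,0,0,0,-1],[0.48,-0.62,0,0,0,0,-1],[0.76,-1,0,0,0,0,-1]]]'

```text
time: 24.75
position: [0.5276, -0.2667, 0.248]
tool_rot: [-3.087, -0.569, 0.004]
ft_force: [0.9, 0.9, -1.8]
grip_width: 0.278
grip_force: 14.9
```

play_rows --increments '[[[0.26,-0.33,0,0,0,0,-1],[0.52,-0.66,0,0,0,0,-1],[0.76,-1,0,0,0,0,-1]]]'

```text
time: 25.05
position: [0.563, -0.1451, 0.2483]
tool_rot: [-3.088, -0.573, 0.004]
ft_force: [0.2, 0.6, -1.3]
grip_width: 0.277
grip_force: 14.9
```

play_rows --increments '[[[0.26,-0.33,0,0,0,0,-1],[0.5,-0.64,0,0,0,0.015,-1],[0.68,-0.88,0,0,0,0.032,-1]]]'

```text
time: 25.35
position: [0.5949, -0.0371, 0.2483]
tool_rot: [-3.1, -0.498, 0.004]
ft_force: [0.0, -0.0, -0.8]
grip_width: 0.273
grip_force: 14.9
```

play_rows --increments '[[[0.2,-0.25,0,0,0,0,-1],[0.32,-0.42,0,0,0,0,-1],[0.32,-0.42,0,0,0,0,-1],[0.32,-0.42,0,0,0,0,-1],[0.32,-0.42,0,0,0,0,-1]]]'

```text
time: 25.85
position: [0.6122, 0.0078, 0.249]
tool_rot: [3.102, 0.492, -0.003]
ft_force: [-0.7, 0.1, -1.2]
grip_width: 0.271
grip_force: 14.9
```

```bash
python3 - <<'E'
from h import *
s=ctrl.get_state();im=ctrl.get_image("wrist");cv2.imwrite("pics/w15.png",im[:,:,::-1])
print(s["time"],s["position"],s["grip_width"])
P=screws(im,s,pix("wrist",[(.6723,.1033,.019),(.7132,-.0228,.019)],s))
W=plane("wrist",P,.019,s);u=np.array([np.cos(np.radians(18.1)),np.sin(np.radians(18.1))]);print("d",np.linalg.norm(W[0]-W[1]),"centre",W.mean(0)-.0662*u,"ang",np.degrees(np.arctan2(*(W[0]-W[1])[::-1]))-90)
c=np.array([.6297,.0195])-.001*u+.0015*np.array([.311,-.950]);print(c,toolmove(s,(*c,.1086+.03),108.1))
E
```

```text
25.85 [0.6121964  0.00776056 0.24904351] 0.2713223031600072
d 0.13200050287436504 centre [0.62962458 0.01937711] ang 18.08960101384723
[0.62921598 0.01776432] (array([ 0.194, -0.043,  0.594]), array([ 0.0002,  0.0014, -0.0007]))
```

play_rows --increments '[[[0.1,-0.02,0.1,0,0,0,-1],[0.194,-0.043,0.3,0,0,0,-1],[0.194,-0.043,0.5,0,0,0,-1],[0.194,-0.043,0.55,0,0,0,-1],[0.194,-0.043,0.55,0,0,0,-1],[0.194,-0.043,0.55,0,0,0,-1]]]'

```text
time: 26.5
position: [0.6303, 0.0193, 0.1959]
tool_rot: [3.102, 0.494, 0.002]
ft_force: [0.0, 0.1, -1.7]
grip_width: 0.272
grip_force: 14.9
```

```bash
python3 - <<'E'
from h import *
s=ctrl.get_state();im=ctrl.get_image("wrist");cv2.imwrite("pics/w16.png",im[:,:,::-1])
print(s["position"])
P=screws(im,s,pix("wrist",[(.6723,.1033,.019),(.7132,-.0228,.019)],s))
W=plane("wrist",P,.019,s);u=np.array([np.cos(np.radians(18.1)),np.sin(np.radians(18.1))]);print("d",np.linalg.norm(W[0]-W[1]),"centre",W.mean(0)-.0662*u)
print(toolmove(s,(.6292,.0178,.1076),108.1))
E
```

```text
[0.63032202 0.01934032 0.19589219]
d 0.13241159975920883 centre [0.62948097 0.01935245]
(array([-0.016,  0.011,  0.373]), array([ 0.0003, -0.0006,  0.0001]))
```

play_rows --increments '[[[-0.016,0.011,0.04,0,0,0,-1],[-0.016,0.011,0.1,0,0,0,-1],[-0.016,0.011,0.17,0,0,0,-1],[-0.016,0.011,0.24,0,0,0,-1],[-0.016,0.011,0.3,0,0,0,-1],[-0.016,0.011,0.34,0,0,0,-1],[-0.016,0.011,0.355,0,0,0,-1],[-0.016,0.011,0.355,0,0,0,-1]]]'

```text
time: 27.35
position: [0.6286, 0.0181, 0.1595]
tool_rot: [-3.102, -0.496, 0.001]
ft_force: [-0.6, 0.1, -0.7]
grip_width: 0.276
grip_force: 14.9
```

play_rows --increments '[[[0,0,0.01,0,0,0,-1],[0,0,0.015,0,0,0,-1],[0,0,0.015,0,0,0,-1]]]'

```text
time: 27.65
position: [0.6289, 0.0181, 0.1586]
tool_rot: [3.102, 0.495, 0.001]
ft_force: [-0.6, 0.7, -1.2]
grip_width: 0.279
grip_force: 14.9
```

play_rows --increments '[[[0,0,0.01,0,0,0,-1],[0,0,0.015,0,0,0,-1],[0,0,0.015,0,0,0,-1]]]'

```text
time: 27.95
position: [0.6289, 0.0182, 0.1586]
tool_rot: [3.102, 0.495, 0.001]
ft_force: [-3.4, -0.7, 7.3]
grip_width: 0.275
grip_force: 14.9
```

play_rows --increments '[[[0,0,-0.01,0,0,0,-1],[0,0,-0.01,0,0,0,-0.3],[0,0,-0.01,0,0,0,0],[0,0,-0.01,0,0,0,0.3],[0,0,-0.01,0,0,0,0.3],[0,0,-0.01,0,0,0,0.3]]]'

```text
time: 28.55
position: [0.6286, 0.018, 0.1576]
tool_rot: [3.102, 0.495, -0.0]
ft_force: [-0.5, -0.2, -0.5]
grip_width: 0.607
grip_force: 0.0
```

play_rows --increments '[[[0,0,-0.1,0,0,0,0.3],[0,0,-0.4,0,0,0,0.3],[0,0,-0.8,0,0,0,0.3],[0,0,-1,0,0,0,0.3],[0,0,-1,0,0,0,0.3]]]'

```text
time: 29.05
position: [0.6305, 0.0187, 0.2627]
tool_rot: [3.101, 0.495, 0.012]
ft_force: [0.1, 0.7, 0.2]
grip_width: 0.651
grip_force: 0.0
```

play_rows --increments '[[[-0.3,0,-0.2,0,0,0,0.3],[-0.6,0,-0.4,0,0,0,0.3],[-0.6,0,-0.4,0,0,0,0.3],[-0.6,0,-0.4,0,0,0,0.3]]]'

```text
time: 29.45
position: [0.5715, -0.0009, 0.2978]
tool_rot: [3.102, 0.494, 0.001]
ft_force: [1.4, -0.3, -0.2]
grip_width: 0.649
grip_force: 0.0
```

```bash
python3 - <<'E'
from h import *
s=ctrl.get_state();im=ctrl.get_image("wrist");cv2.imwrite("pics/w17.png",im[:,:,::-1])
hsv=cv2.cvtColor(im,cv2.COLOR_RGB2HSV);H,S,V=[hsv[...,i].astype(int) for i in range(3)]
print(s["time"],s["position"],s["ft_force"])
R=lambda a,b,z:(.6298+a*.951-b*.309,.0195+a*.309+b*.951,z)
P=pix("wrist",[R(a,b,.08) for a,b in((.034,.027),(.034,-.027),(-.034,-.027),(-.034,.027))],s);print("expected block top",P.round().tolist())
k=np.zeros(V.shape,bool);a=P.min(0).astype(int)-6;b=P.max(0).astype(int)+8;k[a[1]:b[1],a[0]:b[0]]=1
for c in blobs((V<75)&k)[:3]: print(c.min(0),c.max(0),rect("wrist",c,.08,s))
print("expected handle top",pix("wrist",[R(a,b,.142) for a,b in((.017,.012),(.017,-.012),(-.017,-.012),(-.017,.012))],s).round().tolist())
rose=((H>165)|(H<4))&(S>90)&(V>90);print("rose px near",int((rose&k).sum()))
E
```

```text
29.45 [ 0.5715343  -0.00093508  0.29778963] [ 1.40407682 -0.2960756  -0.18879181]
expected block top [[245.0, 96.0], [303.0, 96.0], [302.0, 167.0], [246.0, 167.0]]
[239  90] [309 170] (array([0.6316, 0.0199]), array([78.6, 65.1]), 19.9)
expected handle top [[258.0, 114.0], [290.0, 114.0], [290.0, 158.0], [259.0, 158.0]]
rose px near 0
```

```bash
python3 - <<'E'
from h import *
im=cv2.imread("pics/w17.png");hsv=cv2.cvtColor(im,cv2.COLOR_BGR2HSV)
for y in(106,140): print("row",y,[(x,*hsv[y,x].tolist()) for x in range(236,314,3)])
for x in(251,274): print("col",x,[(y,*hsv[y,x].tolist()) for y in range(86,182,3)])
E
```

```text
row 106 [(236, 30, 8, 64), (239, 42, 21, 60), (242, 21, 38, 67), (245, 14, 160, 67), (248, 12, 183, 60), (251, 10, 189, 58), (254, 8, 193, 58), (257, 10, 178, 63), (260, 9, 177, 62), (263, 11, 184, 61), (266, 11, 177, 62), (269, 8, 181, 62), (272, 8, 160, 70), (275, 9, 162, 77), (278, 7, 182, 73), (281, 8, 170, 75), (284, 10, 177, 72), (287, 10, 217, 67), (290, 11, 210, 68), (293, 12, 185, 73), (296, 9, 198, 63), (299, 8, 186, 67), (302, 13, 137, 65), (305, 13, 110, 88), (308, 45, 22, 69), (311, 33, 17, 135)]
row 140 [(236, 13, 191, 131), (239, 13, 197, 127), (242, 14, 195, 124), (245, 12, 187, 127), (248, 11, 204, 55), (251, 10, 190, 55), (254, 7, 159, 64), (257, 8, 196, 56), (260, 12, 187, 60), (263, 10, 193, 66), (266, 10, 157, 65), (269, 10, 193, 58), (272, 8, 167, 58), (275, 9, 166, 60), (278, 8, 172, 55), (281, 12, 222, 47), (284, 10, 188, 34), (287, 10, 198, 27), (290, 8, 193, 45), (293, 12, 167, 49), (296, 11, 164, 53), (299, 9, 179, 50), (302, 13, 203, 79), (305, 12, 193, 91), (308, 14, 206, 89), (311, 12, 183, 89)]
col 251 [(86, 25, 15, 100), (89, 30, 10, 53), (92, 45, 24, 
[... 507 characters left out ...]
22, 116), (173, 35, 14, 111), (176, 34, 18, 114), (179, 12, 90, 136)]
col 274 [(86, 27, 26, 100), (89, 27, 29, 78), (92, 23, 26, 78), (95, 15, 147, 87), (98, 8, 181, 55), (101, 7, 169, 74), (104, 10, 177, 72), (107, 5, 167, 67), (110, 11, 166, 60), (113, 8, 170, 60), (116, 13, 190, 43), (119, 11, 206, 52), (122, 9, 176, 61), (125, 8, 184, 61), (128, 11, 196, 56), (131, 10, 170, 60), (134, 9, 185, 62), (137, 10, 177, 59), (140, 8, 202, 53), (143, 12, 206, 52), (146, 11, 194, 54), (149, 11, 207, 53), (152, 9, 168, 47), (155, 8, 204, 40), (158, 10, 197, 53), (161, 11, 188, 72), (164, 10, 176, 68), (167, 13, 165, 62), (170, 43, 21, 85), (173, 33, 22, 115), (176, 43, 20, 113), (179, 15, 72, 114)]
```

The stamp block spans columns 246–301 and rows 97–168, against an expected 245–303 and 96–167. The handle edges also match, so it is upright and fully home. I'll hand the job in.

```bash
python3 -c "
from bench import ctrl
print(ctrl.close_job())"
```

```text
the job is handed in; nothing more can be done
None
```

The jig is loaded in order (plate flower up, rose bar, then stamp), all three are released, and the job was handed in at about 29.5 s of the 72 s allowed; the hand-in returned no verdict, but the last wrist picture showed the stamp upright and within about 2 pixels of where it should sit.

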